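Line up the reagent jars by size on the bench rail

ROBOT

A 7-joint arm with a two-finger parallel gripper is mounted at the origin on the work surface. World frame = base frame: x ahead of the robot, y to its left, z up, the work surface at z = 0. Lengths are in m, angles in rad, forces in N, time in s.
With the tool pointing down it reaches from about 0.4 to 0.875 m from the base axis. Payload 6.5 kg.
Tool frame: the origin (TCP) lies at the very end of the fingers, on their centre line; the grasp point (between the pads) lies 19 mm behind it (r.grasp_offset is the distance from the TCP to the grasp point, in m); z points along the fingers, x is the direction in which the jaws open and shut, and the axes are right-handed (so a half turn about z gives the same grasp; the last joint's range is limited). The gripper opens to 88 mm and grips with 3 to 60 N. Pads are 18 mm wide; open, the fingers measure 123 mm over their backs; the gripper's body (75 mm by 187 mm) begins 45 mm behind the grasp point.
Start: joints at [-1.222, 0.536, -0.004, 1.538, 0.003, 1.067, -0.071], TCP at [0.262, 0.595, 0.239] pointing down, gripper open.
Joint ranges: [-2.7, 2.7], [-0.37, 2.16], [-1.27, 1.26], [0.24, 2.4], [-1.31, 4.45], [0.19, 1.91], [-2.76, 2.76]. Speed limits (rad/s): [2.39, 2.39, 3.14, 3.14, 3.14, 3.14, 3.14].

INTERFACE

Orientations are given as a unit quaternion [w, x, y, z].
In Python, from cell import r gives the robot as it stands.
- The arm moves only by the tool servo_tool, never from a script. Its argument "increments" is text: rows parted by semicolons, each of 5 numbers parted by spaces: the shift along the world's x, y, z in cm, then the turn about the world's z in degrees, then the opening, from -1 (shut) to 1 (fully open). In form: dx dy dz roll jaw; .... A call has 1 to 10 rows; each row is the pose to reach, as a shift and turn from the pose commanded when the call began; what a row does not reach only later rows make up. A row lasts 1/8 s, in which the tool goes at most 62.5 mm and 10.7 degrees, less where a joint would pass 70% of its speed; a pose out of reach is approached as far as the arm can. A call with a gripper value outside its range is refused whole. The fingers move at their own pace and stop on an object; "grip_force" is the grip in N (left out, the last holds). Time passes only in rows, so rows that repeat a pose let the fingers close. It gives the time, the measured TCP pose, the force and the opening at its end, in the units of the state.
- r.read_state(): the state, without advancing time (a new reading comes with each control period).
- r.grab_frame(name): name is "scene" or "top"; returns (picture, depth): 420x560x3 uint8, red, green, blue; 420x560 float32, m along the optical axis (not along the pixel's ray), 0 where there is no reading.
- r.calibration(name): a dict with "K" (3x3 intrinsics, pixels), "dist_coeffs" ([k1, k2, p1, p2, k3] as OpenCV has them; the pictures are not rectified), "pose" (4x4, takes a point from camera to world coordinates). Camera axes: x right, y down, z forward; pixel columns grow to the right and rows downward; lengths in m; the calibration is good to about 2 mm. A picture is of the moment at which its call begins. calibration takes no time and is no camera call.
- r.sign_off(): hands the job in, once; it reports no verdict.
Trained networks look in the newest picture that a camera, given by its name, has taken for a name from the list of things; names that differ only in an ending like _2 or _b are one class to them, and where a whole thing is asked for, a point or a joint stands for the part that bears it (a point fixed in the world has none). Each returns a list of dicts, best first, with "conf" (0 to 1); they miss things now and then, are a little off and sometimes report something else, mostly with a low value. They report only what shows in the picture. A call takes as long as a camera call.
- r.recognise(name, camera): "extent" ([left, top, width, height] in pixels, round what is visible of it).
- r.cut_out(name, camera): "mask" (420x560 bool, what is visible of it) and "extent" ([left, top, width, height] in pixels, round what is visible of it).
- r.spot_point(name, camera): "point" ([column, row] in pixels: a listed point, or the origin of a listed thing).
The state is a dict: "clock": time; "q": joint angles; "qvel": joint speeds; "joint_torque": joint torques, N m; "position": TCP position; "orientation": TCP orientation; "wrist_force": force on the tool from outside, world axes, zero at the start; "torque": the same for the moment, N m; "grip_width": finger opening in m.
Only numpy, scipy, OpenCV 4.12 (cv2) and the standard library are available. Lean on these libraries where they do the work, as an engineer would, in place of code of your own. Each camera call takes 0.05 s, during which the arm holds its last target.

TASK

Line up the four brown reagent jars along the rail in order of size, one standing upright in the middle of each black pad: the smallest on the pad next to the blue end block, then each next larger one, to the largest at the white end. The jars are glass: set each down gently rather than dropping it, do not knock any over, and leave the pipette-tip box where it is.

Things in the scene. Friction and masses are not known exactly. Their poses are not given: they have to be found in the camera images.
- jar_red: loose, closed, straight-sided brown glass jar with a red cap and a paper band, the smallest of four: a plain upright cylinder 64 mm tall with its cap (cap 16 mm high) and 34 mm across, body and cap alike. Origin: centre of its underside; z up along its axis. It starts upright on the bench.
- jar_white: loose, closed, straight-sided brown glass jar with a white cap and a paper band, the second smallest of four: a plain upright cylinder 86 mm tall with its cap (cap 16 mm high) and 40 mm across, body and cap alike. Origin: centre of its underside; z up along its axis. It starts upright on the bench.
- jar_green: loose, closed, straight-sided brown glass jar with a green cap and a paper band, the second largest of four: a plain upright cylinder 110 mm tall with its cap (cap 16 mm high) and 47 mm across, body and cap alike. Origin: centre of its underside; z up along its axis. It starts upright on the bench.
- jar_yellow: loose, closed, straight-sided brown glass jar with a yellow cap and a paper band, the largest of four: a plain upright cylinder 134 mm tall with its cap (cap 16 mm high) and 54 mm across, body and cap alike. Origin: centre of its underside; z up along its axis. It starts upright on the bench.
- pad_a: fixed round black pad, 72 mm across, 3 mm thick, white dot in its middle, one of four alike 80 mm apart in a row on a flat aluminium rail (360 x 90 mm, 10 mm thick) on the bench; this is the first, at the rail's +y end. Origin: centre of its underside, on the rail's top; jars stand 3 mm above it (13 mm above the bench). y runs along the row from pad_d to pad_a, z up.
- pad_b: fixed round black pad, 72 mm across, 3 mm thick, white dot in its middle, one of four alike 80 mm apart in a row on a flat aluminium rail (360 x 90 mm, 10 mm thick) on the bench; this is the second. Origin: centre of its underside, on the rail's top; jars stand 3 mm above it (13 mm above the bench). y runs along the row from pad_d to pad_a, z up.
- pad_c: fixed round black pad, 72 mm across, 3 mm thick, white dot in its middle, one of four alike 80 mm apart in a row on a flat aluminium rail (360 x 90 mm, 10 mm thick) on the bench; this is the third. Origin: centre of its underside, on the rail's top; jars stand 3 mm above it (13 mm above the bench). y runs along the row from pad_d to pad_a, z up.
- pad_d: fixed round black pad, 72 mm across, 3 mm thick, white dot in its middle, one of four alike 80 mm apart in a row on a flat aluminium rail (360 x 90 mm, 10 mm thick) on the bench; this is the fourth, at the rail's -y end. Origin: centre of its underside, on the rail's top; jars stand 3 mm above it (13 mm above the bench). y runs along the row from pad_d to pad_a, z up.
- blue_end: fixed blue block (18 mm along the row, 80 mm across it, 22 mm high) on the rail just beyond one end pad, 49 mm from that pad's centre; a like white block stands beyond the other end pad. The blue one is next to pad_a at some starts, next to pad_d at others. Origin: centre of its underside, on top of the rail.
- tip_box: bystander: loose closed pipette-tip box, blue with a pink lid, 85 x 125 mm, 62 mm high, on the bench to the robot's left of the rail. Origin: centre of its underside.

How it is judged:
At the end, for the whole second after the job is handed in: Each jar stands upright (within 0.1 rad) and at rest on its pad, its axis within 12 mm of the pad's centre: counted from the blue end block, red-capped 64 mm jar, white-capped 86 mm, green-capped 110 mm, yellow-capped 134 mm (((horizontal distance between pad_a and blue_end below 0.1 m and horizontal distance between jar_red and pad_a below 0.012 m and z of jar_red in the frame of pad_a between -0.001 and 0.008 m and horizontal distance between jar_white and pad_b below 0.012 m and z of jar_white in the frame of pad_b between -0.001 and 0.008 m and horizontal distance between jar_green and pad_c below 0.012 m and z of jar_green in the frame of pad_c between -0.001 and 0.008 m and horizontal distance between jar_yellow and pad_d below 0.012 m and z of jar_yellow in the frame of pad_d between -0.001 and 0.008 m) or (horizontal distance between pad_d and blue_end below 0.1 m and horizontal distance between jar_red and pad_d below 0.012 m and z of jar_red in the frame of pad_d between -0.001 and 0.008 m and horizontal distance between jar_white and pad_c below 0.012 m and z of jar_white in the frame of pad_c between -0.001 and 0.008 m and horizontal distance between jar_green and pad_b below 0.012 m and z of jar_green in the frame of pad_b between -0.001 and 0.008 m and horizontal distance between jar_yellow and pad_a below 0.012 m and z of jar_yellow in the frame of pad_a between -0.001 and 0.008 m)) and angle between each of jar_red, jar_white, jar_green, jar_yellow's own z axis and vertical below 0.1 rad and linear speed of each of jar_red, jar_white, jar_green, jar_yellow below 0.02 m/s and angular speed of each of jar_red, jar_white, jar_green, jar_yellow below 0.2 rad/s); the robot touches nothing.
It fails at once if a jar is knocked over (leans more than 0.6 rad) (angle between any of jar_red, jar_white, jar_green, jar_yellow's own z axis and vertical above 0.6 rad).
It fails at once if a jar is dropped (moves at over 0.6 m/s, a fall of some 2 cm, while the fingers do not hold it) ((linear speed of jar_red above 0.6 m/s and contact force between the fingers and jar_red below 0.5 N) or (linear speed of jar_white above 0.6 m/s and contact force between the fingers and jar_white below 0.5 N) or (linear speed of jar_green above 0.6 m/s and contact force between the fingers and jar_green below 0.5 N) or (linear speed of jar_yellow above 0.6 m/s and contact force between the fingers and jar_yellow below 0.5 N)).
It fails at once if the tip box is shifted by more than 25 mm (distance of tip_box from where it was at the start of the episode above 0.025 m).
It also fails if it takes over 99 s, if anything falls off the work surface, if the arm or the gripper's body presses on something with over 40 N, if the wrist force passes 120 N, or if a joint passes its speed limit or range.

## Working session

There is one attempt and no reset: what is moved stays moved. The work goes in short steps, Python scripts to look and compute and a tool call to move; the robot and the scene stay as the last step left them, time stands still between calls to the robot, and variables do not carry over. Pictures are saved under pics/ and viewed, and the job is handed in when it is done.

Besides the shell and the picture viewer there is one more tool, called after ">>>" as name(argument=value, ...) on one line, values as JSON. servo_tool: Moves the arm, as the interface text tells. Its arguments: {"type":"object","properties":{"increments":{"type":"string"},"grip_force":{"type":"number"}},"required":["increments"]}

```bash
mkdir -p pics; ls; python3 - <<'E'
from cell import r
import cv2
for n in ["scene","top"]:
    p,d=r.grab_frame(n); cv2.imwrite(f"pics/{n}0.png",p[:,:,::-1])
    c=r.calibration(n); print(n,c["K"],c["dist_coeffs"],c["pose"])
print(r.read_state())
E
```

```text
pics
scene [[453.79822128   0.         284.54431692]
 [  0.         453.79822128 212.21005923]
 [  0.           0.           1.        ]] [-0.06745149  0.          0.          0.          0.        ] [[ 0.50596953  0.54178253 -0.67116803  1.19928047]
 [ 0.86245403 -0.30608315  0.40309572 -0.34921978]
 [ 0.01295699 -0.78280572 -0.62213127  0.65795591]
 [ 0.          0.          0.          1.        ]]
top [[435.20584325   0.         283.74309677]
 [  0.         435.20584325 206.4737921 ]
 [  0.           0.           1.        ]] [-0.06352304  0.          0.          0.          0.        ] [[-0.02886416 -0.9952535   0.09293722  0.43833938]
 [-0.99918239  0.03136076  0.02551561  0.0525591 ]
 [-0.02830909 -0.09212475 -0.99534498  1.19377393]
 [ 0.          0.          0.          1.        ]]
{'clock': 0.1, 'q': array([-1.22219099,  0.53711849, -0.0044322 ,  1.53871369,  0.00263486,
        1.06729279, -0.07119671]), 'qvel': array([-4.69166145e-04, -2.57618744e-03, -6.97679349e-04, -7.84813109e-05,
       -4.58266406e-04,  1.41206392e-04,  2.51404147e-05]), 'joint_torque': array([ 2.12208703e-03, -5.72083426e+01,  9.93478931e-01, -2.52228963e+01,
       -5.62039751e-02,  1.34901903e-02,  3.23112238e-05]), 'position': array([0.26176881, 0.59438551, 0.2379322 ]), 'orientation': array([ 4.76656420e-04,  8.37535695e-01,  5.46382080e-01, -5.96462887e-04]), 'wrist_force': array([-0.12644668,  0.0168173 ,  0.48056817]), 'torque': array([ 0.0357657 , -0.00612032,  0.03601077]), 'grip_width': 0.08803679285857091}
```

View pics/scene0.png

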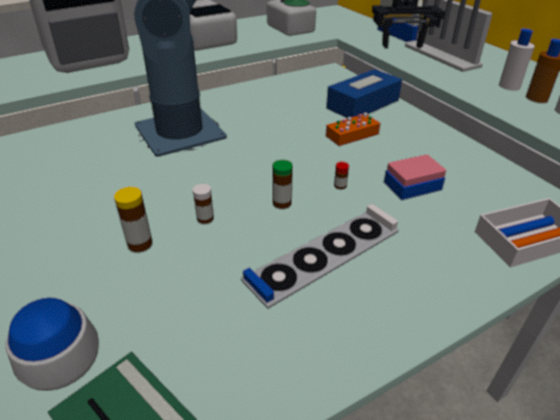

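View pics/top0.png

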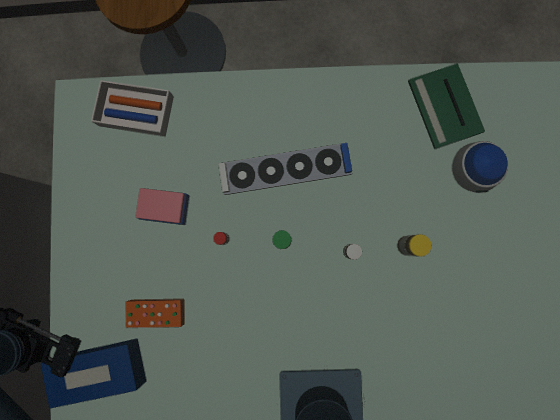

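The top view shows the rail with the white block at about (224,178) and the blue block at (346,158), i.e. blue at the -y end, so pad_d. The caps are red (221,238), green (282,240), white (353,252) and yellow (420,245). Next I'll measure positions.

```bash
cat > h.py <<'E'
from cell import r
import numpy as np, cv2
def ray_plane(cam,uv,z):
    c=r.calibration(cam); K=np.array(c["K"]); D=np.array(c["dist_coeffs"]); T=np.array(c["pose"])
    n=cv2.undistortPoints(np.array([[uv]],float),K,D)[0,0]
    d=T[:3,:3]@np.array([n[0],n[1],1]); o=T[:3,3]
    return (o+d*(z-o[2])/d[2])
def proj(cam,p):
    c=r.calibration(cam); T=np.linalg.inv(np.array(c["pose"]))
    return cv2.projectPoints(np.array([p],float),cv2.Rodrigues(T[:3,:3])[0],T[:3,3],np.array(c["K"]),np.array(c["dist_coeffs"]))[0][0,0]
H=dict(red=.064,white=.086,green=.110,yellow=.134)
def capmask(hsv,n):
    h,s,v=hsv[...,0].astype(int),hsv[...,1],hsv[...,2]
    if n=="red": return ((h<8)|(h>172))&(s>150)&(v>60)
    if n=="green": return (h>45)&(h<80)&(s>130)&(v>50)
    if n=="yellow": return (h>18)&(h<32)&(s>150)&(v>90)
    if n=="white": return (s<40)&(v>115)
def cap(p,n,box):
    hsv=cv2.cvtColor(p,cv2.COLOR_RGB2HSV); m=capmask(hsv,n); b=np.zeros(m.shape,bool)
    x0,y0,x1,y1=box; b[y0:y1,x0:x1]=1; m&=b
    ys,xs=np.nonzero(m); return (xs.mean(),ys.mean()),(xs.min(),ys.min(),xs.max(),ys.max(),len(xs))
E
python3 - <<'E'
from h import *
p,d=r.grab_frame("top")
B=dict(red=(208,225,235,252),green=(265,225,298,256),white=(340,240,365,265),yellow=(395,228,440,262))
for n in H:
    uv,e=cap(p,n,B[n]); print(n,np.round(uv,1),e,ray_plane("top",uv,H[n]).round(4))
    s=r.spot_point("jar_"+n,"top"); print([(np.round(q["point"],1),round(q["conf"],2),ray_plane("top",q["point"],0).round(4)) for q in s[:2]])
# pads: white dots
g=cv2.cvtColor(p,cv2.COLOR_RGB2GRAY)
for n,c in dict(a=(242,175),b=(271,171),c=(300,166),d=(329,161)).items():
    w=g[c[1]-15:c[1]+16,c[0]-15:c[0]+16].astype(float)
    yy,xx=np.mgrid[-15:16,-15:16]; k=np.where((w>110)&(xx**2+yy**2<64),w-80,0)
    uv=(c[0]+(xx*k).sum()/k.sum(),c[1]+(yy*k).sum()/k.sum())
    print(n,np.round(uv,1),ray_plane("top",uv,.013).round(4))
for nm in ["pad_a","blue_end","tip_box"]:
    print(nm,[(np.round(q["point"],1),round(q["conf"],2),ray_plane("top",q["point"],.01).round(4)) for q in r.spot_point(nm,"top")[:5]])
cv2.imwrite("pics/crop.png",cv2.resize(p[130:290,190:450,::-1],None,fx=3,fy=3,interpolation=cv2.INTER_CUBIC))
p,d=r.grab_frame("scene")
B=dict(red=(330,155,352,176),green=(268,155,298,185),white=(190,180,216,198),yellow=(112,180,150,210))
for n in H:
    uv,e=cap(p,n,B[n]);print(n,np.round(uv,1),e, ray_plane("scene",uv,H[n]-.004).round(4))
E
```

```text
red [219.6 237.6] (np.int64(214), np.int64(232), np.int64(225), np.int64(243), 117) [0.4676 0.2509 0.064 ]
[(array([223.8, 240.3]), 0.59, array([0.4616, 0.2508, 0.    ]))]
white [353.4 251.4] (np.int64(341), np.int64(244), np.int64(361), np.int64(260), 185) [ 0.4223 -0.0918  0.086 ]
[(array([347.6, 251.8]), 0.52, array([ 0.4204, -0.0872,  0.    ]))]
green [281.6 239.2] (np.int64(273), np.int64(231), np.int64(290), np.int64(248), 205) [0.4581 0.0879 0.11  ]
[(array([284.1, 240.8]), 0.85, array([0.4555, 0.0849, 0.    ]))]
yellow [419.9 245. ] (np.int64(410), np.int64(235), np.int64(430), np.int64(255), 359) [ 0.4333 -0.2472  0.134 ]
[(array([404.7, 245.4]), 0.81, array([ 0.4329, -0.2435,  0.    ]))]
a [241.7 174.7] [0.6402 0.196  0.013 ]
b [270.4 170.2] [0.6499 0.1168 0.013 ]
c [299.  165.6] [0.6601 0.0376 0.013 ]
d [327.8 161. ] [ 0.6704 -0.0417  0.013 ]
pad_a [(array([244.5, 171.9]), 0.79, array([0.6482, 0.1885, 0.01  ])), (array([330.7, 162.4]), 0.73, array([ 0.6666, -0.0499,  0.01  ])), (array([299.4, 168. ]), 0.7, array([0.6539, 0.0367, 0.01  ])), (array([268.8, 169.5]), 0.67, array([0.6526, 0.1212, 0.01  ]))]
blue_end [(array([346.8, 157.7]), 0.57, array([ 0.6783, -0.0948,  0.01  ]))]
tip_box [(array([164.8, 207.5]), 0.76, array([0.5564, 0.4121, 0.01  ]))]
red [341.6 167.7] (np.int64(336), np.int64(162), np.int64(347), np.int64(174), 127) [0.4724 0.2468 0.06  ]
white [202.4 187.5] (np.int64(190), np.int64(180), np.int64(215), np.int64(197), 412) [ 0.4148 -0.0886  0.082 ]
green [282.1 167.5] (np.int64(273), np.int64(160), np.int64(291), np.int64(175), 244) [0.4629 0.0848 0.106 ]
yellow [127.9 197.3] (np.int64(114), np.int64(187), np.int64(141), np.int64(208), 475) [ 0.4389 -0.2499  0.13  ]
```

View pics/crop.png

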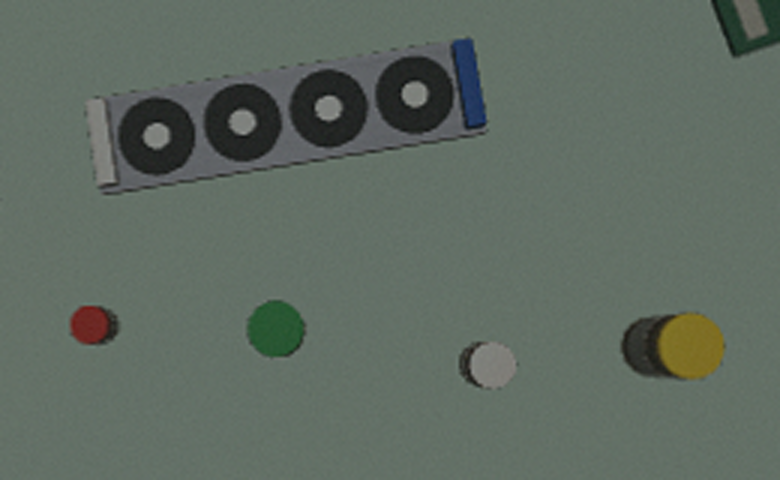

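>>> servo_tool(increments="2.6 -4.3 0 -7.4 1;5.2 -8.6 0 -14.8 1;7.8 -12.9 0 -22.2 1;10.3 -17.2 0 -29.6 1;12.9 -21.5 0 -37 1;15.5 -25.8 0 -44.4 1;18.1 -30.1 0 -51.8 1;20.6 -34.4 0 -59 1;20.6 -34.4 0 -59 1;20.6 -34.4 0 -59 1", grip_force=15)

```text
clock: 1.8
position: [0.4676, 0.2516, 0.2388]
orientation: [-0.0, 0.998, 0.064, -0.0]
wrist_force: [0.1, 1.1, -0.4]
grip_width: 0.0879
```

>>> servo_tool(increments="0 0 -4 0 1;0 0 -8 0 1;0 0 -12 0 1;0 0 -15 0 1;0 0 -18 0 1;0 0 -20 0 1;0 0 -21.5 0 1;0 0 -22.3 0 1;0 0 -22.3 0 1;0 0 -22.3 0 1")

```text
clock: 3.05
position: [0.4684, 0.2512, 0.0163]
orientation: [-0.0, 0.998, 0.063, 0.0]
wrist_force: [-0.0, -0.5, 0.3]
grip_width: 0.0883
```

>>> servo_tool(increments="0 0 0 0 0.2;0 0 0 0 -0.1;0 0 0 0 -0.4;0 0 0 0 -0.6;0 0 0 0 -0.8;0 0 0 0 -1;0 0 0 0 -1;0 0 0 0 -1;0 0 0 0 -1;0 0 0 0 -1")

```text
clock: 4.3
position: [0.468, 0.2509, 0.0157]
orientation: [0.0, 0.998, 0.063, 0.0]
wrist_force: [-0.1, -0.5, 0.6]
grip_width: 0.0335
```

>>> servo_tool(increments="0 0 1 0 -1;0 0 4 0 -1;0 0 8 0 -1;0 0 12 0 -1;2 -3 14 0 -1;4.5 -6.5 15 0 -1;7 -10.2 15 0 -1;9.5 -13.8 15 0 -1;12 -17.4 15 0 -1;14.5 -21 15 0 -1")

```text
clock: 5.55
position: [0.6135, 0.0397, 0.1664]
orientation: [-0.0, 0.998, 0.063, 0.0]
wrist_force: [0.9, 0.3, -0.7]
grip_width: 0.0338
```

>>> servo_tool(increments="2 -3 0 0 -1;4 -6 0 0 -1;5.2 -7.6 0 0 -1;5.7 -8.3 0 0 -1;5.7 -8.3 0 0 -1;5.7 -8.3 -3 0 -1;5.7 -8.3 -6 0 -1;5.7 -8.3 -9 0 -1;5.7 -8.3 -10.5 0 -1;5.7 -8.3 -10.5 0 -1")

```text
clock: 6.8
position: [0.6692, -0.0411, 0.06]
orientation: [-0.0, 0.998, 0.064, -0.001]
wrist_force: [-0.2, -0.5, -0.0]
grip_width: 0.0337
```

```bash
python3 - <<'E'
from h import *
for n in ["scene","top"]:
    p,d=r.grab_frame(n); 
    if n=="scene": q=p[150:350,150:450]
    else: q=p[100:300,180:460]
    cv2.imwrite(f"pics/{n}1.png",cv2.resize(q[:,:,::-1],None,fx=2.6,fy=2.6,interpolation=cv2.INTER_CUBIC))
print(r.read_state()["position"],r.read_state()["grip_width"])
E
```

```text
[ 0.67065569 -0.04176613  0.06183086] 0.033336662916376644
```

View pics/scene1.png

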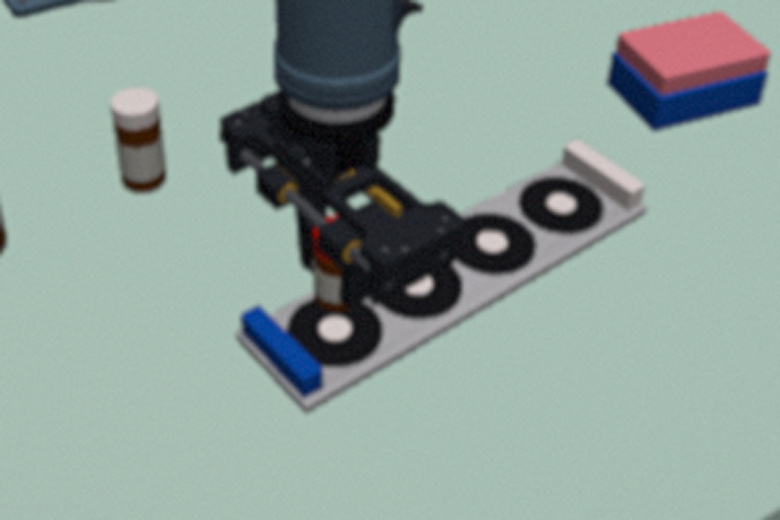

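>>> servo_tool(increments="0 0 -1 0 -1;0 0 -2 0 -1;0 0 -2.6 0 -1;0 0 -3 0 -1;0 0 -3.1 0 -1;0 0 -3.1 0 -1;0 0 -3.1 0 -1")

```text
clock: 7.78
position: [0.6702, -0.0422, 0.03]
orientation: [0.0, 0.998, 0.063, 0.0]
wrist_force: [-0.7, -0.1, -0.3]
grip_width: 0.0335
```

>>> servo_tool(increments="0 0 -0.1 0 -1;0 0 -0.1 0 -1;0 0 -0.1 0 -0.15;0 0 -0.1 0 0;0 0 -0.1 0 0.4;0 0 -0.1 0 0.8;0 0 -0.1 0 1;0 0 -0.1 0 1;0 0 -0.1 0 1")

```text
clock: 8.9
position: [0.6699, -0.0421, 0.0287]
orientation: [0.0, 0.998, 0.063, -0.0]
wrist_force: [0.1, -0.8, -0.4]
grip_width: 0.0879
```

>>> servo_tool(increments="0 0 2 0 1;0 0 5 0 1;0 0 9 0 1;0 0 13 0 1;0 0 16 0 1;0 0 19 0 1;-4 -1 21 0 1;-8 -2 21 0 1;-12 -3 21 0 1;-16 -3.5 21 0 1")

```text
clock: 10.15
position: [0.5088, -0.0779, 0.2401]
orientation: [0.0, 0.998, 0.063, 0.001]
wrist_force: [0.0, 0.9, 0.0]
grip_width: 0.0883
```

```bash
cat > look.py <<'E'
from h import *
import sys
i=sys.argv[1]
for n in ["scene","top"]:
    p,d=r.grab_frame(n)
    q=p[130:330,90:450] if n=="scene" else p[100:300,180:460]
    cv2.imwrite(f"pics/{n}{i}.png",cv2.resize(q[:,:,::-1],None,fx=2.2,fy=2.2,interpolation=cv2.INTER_CUBIC))
    np.save(f"/tmp/{n}.npy",p)
print(r.read_state()["position"],r.read_state()["grip_width"],r.read_state()["wrist_force"])
E
python3 look.py 2
```

```text
[ 0.50619216 -0.07836771  0.23978143] 0.08830522684934751 [-0.00776253  0.31808741 -0.1800607 ]
```

View pics/top2.png

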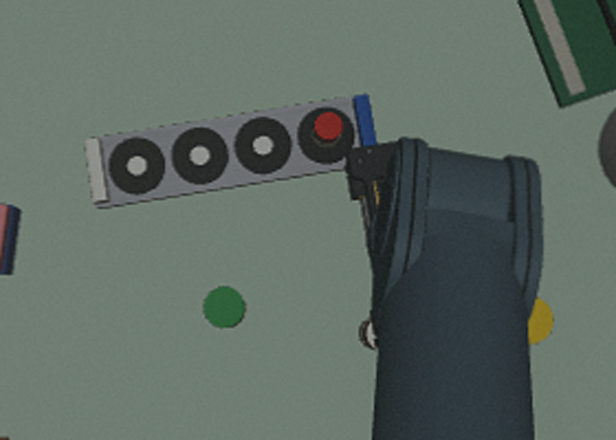

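View pics/scene2.png

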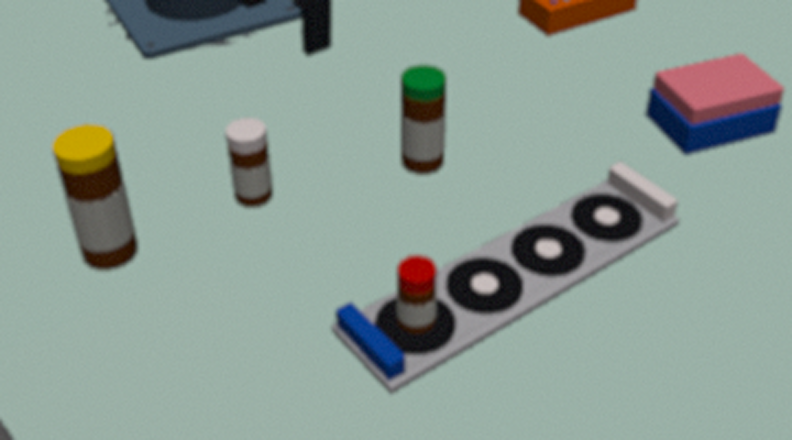

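```bash
cat > chk.py <<'E'
from h import *
import sys
P=dict(red=(.6704,-.0417),white=(.6601,.0376),green=(.6499,.1168),yellow=(.6402,.1960))
p=np.load("/tmp/top.npy")
for n in sys.argv[1:]:
    u=proj("top",[*P[n],H[n]+.013]).astype(int)
    uv,e=cap(p,n,(u[0]-16,u[1]-16,u[0]+17,u[1]+17)); w=ray_plane("top",uv,H[n]+.013)
    print(n,np.round(uv,1),e,w.round(4),"err mm",((w[:2]-P[n])*1000).round(1))
E
python3 chk.py red
```

```text
red [328.9 156.8] (np.int64(323), np.int64(151), np.int64(335), np.int64(163), 124) [ 0.6687 -0.0399  0.077 ] err mm [-1.7  1.8]
```

>>> servo_tool(increments="-3 -0.5 0 0 1;-6 -1 0 0 1;-8.2 -1.5 0 0 1;-8.4 -1.5 0 0 1;-8.4 -1.5 0 0 1;-8.4 -1.5 0 0 1")

```text
clock: 11.0
position: [0.4271, -0.0919, 0.239]
orientation: [0.0, 0.998, 0.063, 0.0]
wrist_force: [0.5, 0.8, 0.7]
grip_width: 0.0883
```

```bash
python3 - <<'E'
from h import *
print(r.read_state()["position"])
print(ray_plane("top",(353.9,251.6),.086))
E
```

```text
[ 0.42712208 -0.09189193  0.23898451]
[ 0.42169639 -0.09303329  0.086     ]
```

>>> servo_tool(increments="-0.4 -0.1 -4 0 1;-0.4 -0.1 -8 0 1;-0.4 -0.1 -12 0 1;-0.4 -0.1 -16 0 1;-0.4 -0.1 -19 0 1;-0.4 -0.1 -20.6 0 1;-0.4 -0.1 -20.6 0 1;-0.4 -0.1 -20.6 0 1")

```text
clock: 12.0
position: [0.4227, -0.0932, 0.0331]
orientation: [0.0, 0.998, 0.063, 0.0]
wrist_force: [0.6, -0.2, 0.4]
grip_width: 0.088
```

>>> servo_tool(increments="0 0 0 0 0.3;0 0 0 0 0.1;0 0 0 0 -0.1;0 0 0 0 -0.3;0 0 0 0 -0.6;0 0 0 0 -1;0 0 0 0 -1;0 0 0 0 -1;0 0 0 0 -1;0 0 0 0 -1", grip_force=20)

```text
clock: 13.25
position: [0.4221, -0.0931, 0.0328]
orientation: [0.0, 0.998, 0.063, 0.0]
wrist_force: [0.9, -0.1, 1.4]
grip_width: 0.0395
```

>>> servo_tool(increments="0 0 1 0 -1;0 0 4 0 -1;0 0 8 0 -1;0 0 12 0 -1;2 1.1 14 0 -1;5.5 3 15 0 -1;9 4.9 15 0 -1;13 7.1 15 0 -1;17 9.3 15 0 -1;21 11.5 15 0 -1")

```text
clock: 14.5
position: [0.6324, 0.0225, 0.183]
orientation: [0.0, 0.998, 0.063, -0.001]
wrist_force: [0.6, 0.8, -0.6]
grip_width: 0.0399
```

>>> servo_tool(increments="2 1.1 0 0 -1;2.8 1.5 0 0 -1;2.8 1.5 0 0 -1;2.8 1.5 -3 0 -1;2.8 1.5 -6 0 -1;2.8 1.5 -9 0 -1;2.8 1.5 -11.5 0 -1;2.8 1.5 -13 0 -1;2.8 1.5 -13.4 0 -1;2.8 1.5 -13.4 0 -1")

```text
clock: 15.75
position: [0.6602, 0.0366, 0.0494]
orientation: [0.0, 0.998, 0.063, 0.0]
wrist_force: [0.5, -0.1, -1.0]
grip_width: 0.0395
```

>>> servo_tool(increments="0 0.1 -0.2 0 -1;0 0.1 -0.3 0 -1;0 0.1 -0.4 0 -1;0 0.1 -0.4 0 -1;0 0.1 -0.4 0 0;0 0.1 -0.4 0 0.3;0 0.1 -0.4 0 0.7;0 0.1 -0.4 0 1;0 0.1 -0.4 0 1;0 0.1 -0.4 0 1")

```text
clock: 17.0
position: [0.66, 0.0379, 0.0447]
orientation: [0.0, 0.998, 0.063, 0.0]
wrist_force: [-1.2, -0.4, 0.2]
grip_width: 0.088
```

>>> servo_tool(increments="0 0 2 0 1;0 0 5 0 1;0 0 9 0 1;0 0 13 0 1;0 0 16 0 1;0 0 19 0 1;-4 0 19 0 1;-8 0 19 0 1;-12 0 19 0 1;-12 0 19 0 1")

```text
clock: 18.25
position: [0.5377, 0.0377, 0.236]
orientation: [-0.001, 0.998, 0.063, -0.0]
wrist_force: [0.5, 0.0, 0.6]
grip_width: 0.0881
```

```bash
python3 look.py 3; python3 chk.py red white
```

```text
[0.54075744 0.03800514 0.23610429] 0.08800443136679338 [-0.04587842 -0.48590305  0.09161125]h.py:21: RuntimeWarning: Mean of empty slice.
  ys,xs=np.nonzero(m); return (xs.mean(),ys.mean()),(xs.min(),ys.min(),xs.max(),ys.max(),len(xs))
  ret = ret.dtype.type(ret / rcount)
Traceback (most recent call last):
  File "chk.py", line 7, in <module>
    uv,e=cap(p,n,(u[0]-16,u[1]-16,u[0]+17,u[1]+17)); w=ray_plane("top",uv,H[n]+.013)
         ~~~^^^^^^^^^^^^^^^^^^^^^^^^^^^^^^^^^^^^^^^
  File "h.py", line 21, in cap
    ys,xs=np.nonzero(m); return (xs.mean(),ys.mean()),(xs.min(),ys.min(),xs.max(),ys.max(),len(xs))
                                                       ~~~~~~^^
ValueError: zero-size array to reduction operation minimum which has no identity
```

View pics/top3.png

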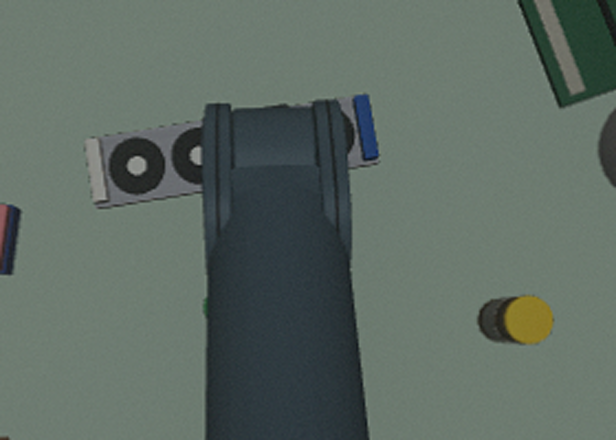

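View pics/scene3.png

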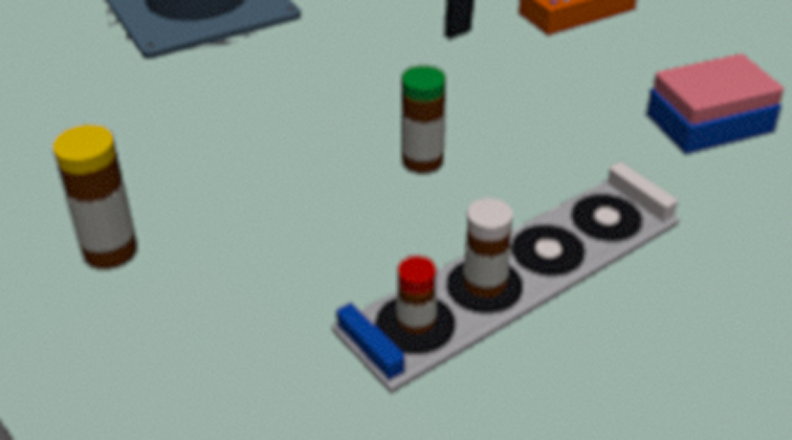

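White now stands centred on pad_c. In the top view the arm hides it. Next is green.

>>> servo_tool(increments="-3 1.8 0 0 1;-6 3.6 0 0 1;-8.2 5 0 0 1;-8.2 5 0 0 1;-8.2 5 0 0 1;-8.2 5 -4 0 1;-8.2 5 -6 0 1;-8.2 5 -6 0 1")

```text
clock: 19.35
position: [0.4582, 0.0868, 0.1737]
orientation: [0.001, 0.998, 0.062, -0.001]
wrist_force: [-1.0, 0.6, -0.5]
grip_width: 0.0882
```

>>> servo_tool(increments="0 0.1 -3 0 1;0 0.1 -6 0 1;0 0.1 -9 0 1;0 0.1 -11 0 1;0 0.1 -11.4 0 1;0 0.1 -11.4 0 1;0 0.1 -11.4 0 1")

```text
clock: 20.23
position: [0.4589, 0.089, 0.0617]
orientation: [-0.0, 0.998, 0.063, 0.001]
wrist_force: [0.3, 0.3, 0.5]
grip_width: 0.0881
```

>>> servo_tool(increments="0 0 0 0 0.4;0 0 0 0 0.2;0 0 0 0 0;0 0 0 0 -0.2;0 0 0 0 -0.6;0 0 0 0 -1;0 0 0 0 -1;0 0 0 0 -1;0 0 0 0 -1", grip_force=25)

```text
clock: 21.35
position: [0.4579, 0.0888, 0.0607]
orientation: [0.0, 0.998, 0.063, -0.0]
wrist_force: [0.6, -0.2, -0.4]
grip_width: 0.0464
```

>>> servo_tool(increments="0 0 1 0 -1;0 0 4 0 -1;0 0 7 0 -1;0 0 10 0 -1;2 0.3 12 0 -1;5.5 0.8 12 0 -1;9 1.3 12 0 -1;13 1.9 12 0 -1;16.5 2.4 12 0 -1;19.2 2.8 12 0 -1")

```text
clock: 22.6
position: [0.6508, 0.1169, 0.181]
orientation: [0.0, 0.998, 0.063, -0.0]
wrist_force: [-0.3, -0.1, -2.6]
grip_width: 0.0466
```

>>> servo_tool(increments="0 0 0 0 -1;0 0 0 0 -1;0 0 -3 0 -1;0 0 -6 0 -1;0 0 -8.5 0 -1;0 0 -10 0 -1;0 0 -10.4 0 -1;0 0 -10.4 0 -1;0 0 -10.4 0 -1")

```text
clock: 23.72
position: [0.6506, 0.1169, 0.0778]
orientation: [-0.0, 0.998, 0.063, 0.001]
wrist_force: [0.1, 0.0, -1.8]
grip_width: 0.0462
```

Target z is 0.061 + 0.013 = 0.074.

>>> servo_tool(increments="0 0 -0.2 0 -1;0 0 -0.3 0 -1;0 0 -0.4 0 -1;0 0 -0.4 0 -1;0 0 -0.4 0 0.15;0 0 -0.4 0 0.4;0 0 -0.4 0 0.7;0 0 -0.4 0 1;0 0 -0.4 0 1;0 0 -0.4 0 1")

```text
clock: 24.98
position: [0.65, 0.1169, 0.0727]
orientation: [0.0, 0.998, 0.063, 0.0]
wrist_force: [-0.4, -0.1, -0.5]
grip_width: 0.0884
```

>>> servo_tool(increments="0 0 2 0 1;0 0 5 0 1;0 0 9 0 1;0 0 13 0 1;0 0 16 0 1;0 0 17 0 1;-4 -5 17 0 1;-8 -10 17 0 1;-12 -15 17 0 1;-16 -20 17 0 1")

```text
clock: 26.22
position: [0.4919, -0.0798, 0.2425]
orientation: [-0.0, 0.998, 0.063, -0.0]
wrist_force: [0.5, -1.2, 0.8]
grip_width: 0.088
```

>>> servo_tool(increments="-2.5 -4.5 0 0 1;-4.5 -9 0 0 1;-5 -13 0 0 1;-5.5 -16.4 0 0 1;-5.5 -16.4 0 0 1;-5.5 -16.4 0 0 1")

```text
clock: 26.98
position: [0.4387, -0.2414, 0.2424]
orientation: [-0.0, 0.998, 0.063, -0.0]
wrist_force: [-0.5, 0.8, 0.2]
grip_width: 0.0881
```

```bash
python3 look.py 4; python3 chk.py red white green
```

```text
[ 0.43903709 -0.2409277   0.24247033] 0.08765595647086118 [-0.13244009 -0.82115792  0.17112959]
red [328.9 156.8] (np.int64(323), np.int64(151), np.int64(335), np.int64(163), 123) [ 0.6688 -0.0401  0.077 ] err mm [-1.6  1.6]
white [297.7 152. ] (np.int64(283), np.int64(143), np.int64(315), np.int64(172), 390) [0.6792 0.0409 0.099 ] err mm [19.1  3.3]
green [268.  162.9] (np.int64(260), np.int64(154), np.int64(276), np.int64(171), 217) [0.6488 0.1162 0.123 ] err mm [-1.1 -0.6]
```

View pics/top4.png

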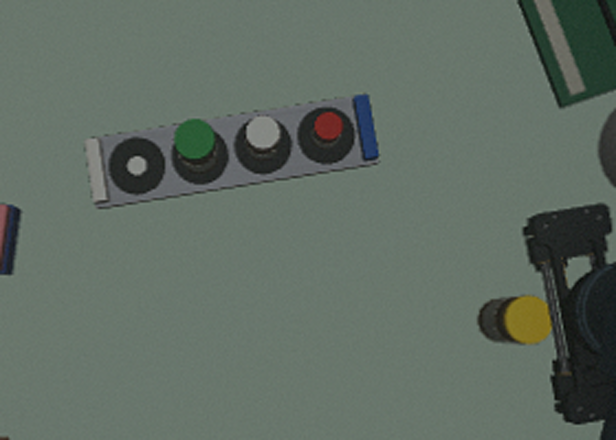

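View pics/scene4.png

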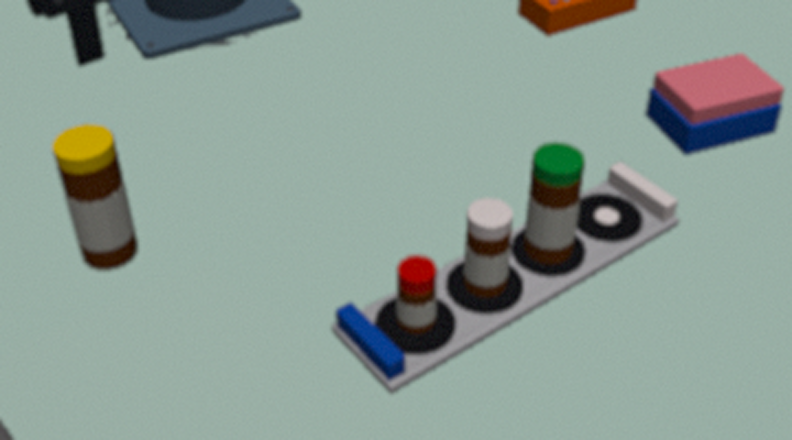

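>>> servo_tool(increments="-0.5 -0.6 0 0 1;-0.5 -0.6 -2 0 1;-0.5 -0.6 -5 0 1;-0.5 -0.6 -8 0 1;-0.5 -0.6 -11 0 1;-0.5 -0.6 -14 0 1;-0.5 -0.6 -15.9 0 1;-0.5 -0.6 -15.9 0 1;-0.5 -0.6 -15.9 0 1")

```text
clock: 28.2
position: [0.4342, -0.2486, 0.0844]
orientation: [0.0, 0.998, 0.063, 0.0]
wrist_force: [0.1, 0.3, -0.4]
grip_width: 0.0882
```

>>> servo_tool(increments="0 0 0 0 0.5;0 0 0 0 0.35;0 0 0 0 0.2;0 0 0 0 0;0 0 0 0 -0.4;0 0 0 0 -1;0 0 0 0 -1;0 0 0 0 -1;0 0 0 0 -1", grip_force=30)

```text
clock: 29.32
position: [0.434, -0.2484, 0.0839]
orientation: [0.0, 0.998, 0.063, 0.0]
wrist_force: [-0.8, 1.1, 5.1]
grip_width: 0.0534
```

>>> servo_tool(increments="0 0 1 0 -1;0 0 3 0 -1;0 0 6 0 -1;0 0 9 0 -1;0 2 12 0 -1;0 5 12 0 -1;0 9 12 0 -1;0 13 12 0 -1;0 17 12 0 -1;0 21 12 0 -1")

```text
clock: 30.58
position: [0.433, -0.0373, 0.2038]
orientation: [0.0, 0.998, 0.063, -0.0]
wrist_force: [0.3, -0.2, -2.4]
grip_width: 0.0534
```

>>> servo_tool(increments="0 4 0 0 -1;0 8 0 0 -1;0 12 0 0 -1;0 16 0 0 -1;0 20 0 0 -1;1 22.5 0 0 -1;4 23.3 0 0 -1;8 23.3 0 0 -1;12 23.3 0 0 -1;16 23.3 0 0 -1")

```text
clock: 31.82
position: [0.5944, 0.1942, 0.2034]
orientation: [0.0, 0.998, 0.063, -0.001]
wrist_force: [-0.0, 0.4, -2.2]
grip_width: 0.0534
```

>>> servo_tool(increments="3 0.1 0 0 -1;4.6 0.1 0 0 -1;4.6 0.1 0 0 -1;4.6 0.1 -3 0 -1;4.6 0.1 -6 0 -1;4.6 0.1 -8.5 0 -1;4.6 0.1 -10 0 -1;4.6 0.1 -10.3 0 -1;4.6 0.1 -10.3 0 -1;4.6 0.1 -10.3 0 -1")

```text
clock: 33.08
position: [0.6405, 0.1959, 0.1018]
orientation: [-0.0, 0.998, 0.063, 0.001]
wrist_force: [-0.3, -0.6, -1.8]
grip_width: 0.0539
```

```bash
python3 look.py 5
```

```text
[0.6402547  0.19578822 0.10155191] 0.053324108787088195 [ 0.23719267  1.42179655 -1.97081959]
```

View pics/scene5.png

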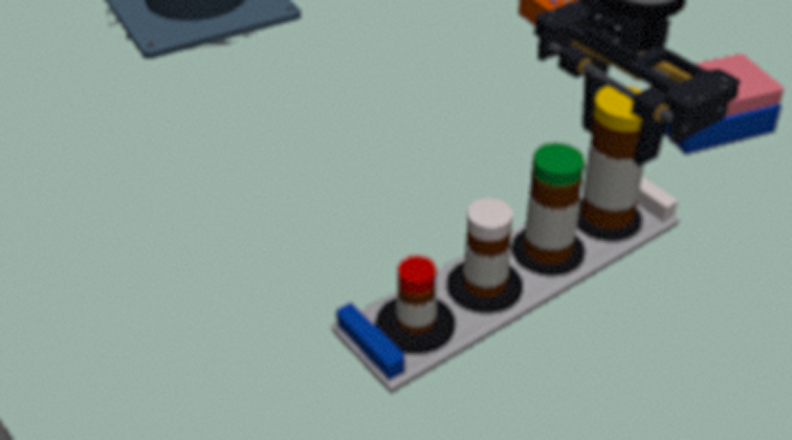

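>>> servo_tool(increments="0 -0.1 -0.2 0 -1;0 -0.1 -0.3 0 -1;0 -0.1 -0.4 0 -1;0 -0.1 -0.4 0 -1")

```text
clock: 33.67
position: [0.6398, 0.1945, 0.0969]
orientation: [0.0, 0.998, 0.063, -0.0]
wrist_force: [-1.8, 0.1, 1.3]
grip_width: 0.0537
```

Force has changed from -2 to +1.3 N, so the jar is touching the pad. I'll release it.

>>> servo_tool(increments="0 0 0 0 0.28;0 0 0 0 0.35;0 0 0 0 0.6;0 0 0 0 0.8;0 0 0 0 1;0 0 0 0 1;0 0 0 0 1")

```text
clock: 34.55
position: [0.6398, 0.1946, 0.0967]
orientation: [0.0, 0.998, 0.063, 0.0]
wrist_force: [0.1, -0.6, 0.3]
grip_width: 0.0882
```

>>> servo_tool(increments="0 0 2 0 1;0 0 5 0 1;0 0 9 0 1;0 0 13 0 1;0 0 16 0 1;-4 0 16 0 1;-8 -4 16 0 1;-12 -8 16 0 1;-16 -12 16 0 1;-18 -16 16 0 1")

```text
clock: 35.8
position: [0.4581, 0.0335, 0.2579]
orientation: [-0.001, 0.998, 0.063, 0.001]
wrist_force: [0.9, -0.4, 0.3]
grip_width: 0.0884
```

>>> servo_tool(increments="0 -5 0 0 1;0 -10 0 0 1;0 -15 0 0 1;0 -20 0 0 1;0 -25 0 0 1;0 -25 0 0 1")

```text
clock: 36.55
position: [0.4591, -0.2198, 0.2583]
orientation: [0.001, 0.998, 0.06, 0.001]
wrist_force: [-0.4, 0.4, -0.6]
grip_width: 0.0878
```

```bash
python3 look.py 6; python3 chk.py red green yellow; python3 - <<'E'
from h import *
p=np.load("/tmp/top.npy"); g=p.mean(2); u=proj("top",[.6601,.0376,.099]); print(u)
yy,xx=np.mgrid[0:420,0:560]; m=((xx-u[0])**2+(yy-u[1])**2<10**2)&(g>120)
uv=(xx[m].mean(),yy[m].mean()); print("white",uv,m.sum(),ray_plane("top",uv,.099))
print([(np.round(q["point"],1),round(q["conf"],2)) for q in r.spot_point("tip_box","top")[:2]])
E
```

```text
[ 0.45985159 -0.21530434  0.25749139] 0.08838272864143773 [-0.03564306  1.50710544 -0.32510837]
red [328.9 156.7] (np.int64(323), np.int64(151), np.int64(335), np.int64(162), 121) [ 0.6689 -0.0399  0.077 ] err mm [-1.5  1.8]
green [267.7 162.7] (np.int64(260), np.int64(155), np.int64(276), np.int64(171), 205) [0.6494 0.1168 0.123 ] err mm [-0.5  0. ]
yellow [235.8 166.4] (np.int64(226), np.int64(156), np.int64(246), np.int64(176), 345) [0.6384 0.194  0.147 ] err mm [-1.8 -2. ]
[299.23353703 159.33352445]
white (np.float64(298.9166666666667), np.float64(159.52380952380952)) 168 [0.65963443 0.03842403 0.099     ]
[(array([164.4, 205.6]), 0.65)]
```

View pics/top6.png

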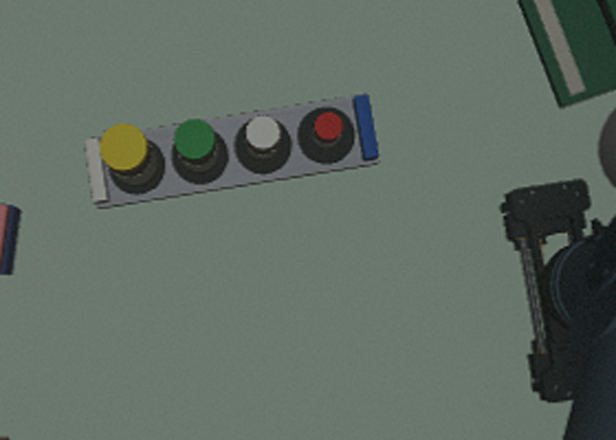

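View pics/scene6.png

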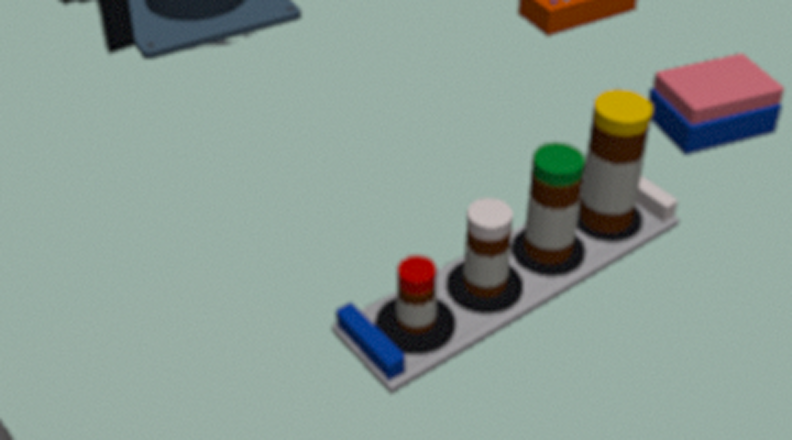

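Both views show all four jars upright on their pads, within 3 mm of centre, with the arm clear. I'm handing the job in.

```bash
python3 -c "
from cell import r
print(r.sign_off())"
```

```text
the job is handed in; nothing more can be done
None
```

All four jars are lined up on the rail. The blue block is next to pad_d, so the order is red on pad_d, white on pad_c, green on pad_b and yellow on pad_a. I handed the job in at about 37 s of the 99 s; the hand-in reports no verdict.

- **Position:** in the last top picture, each jar was within about 3 mm of its pad centre (limit 12 mm). The measured offsets were red 2.3 mm, white 0.9 mm, green 0.5 mm and yellow 2.7 mm.
- **Upright and clear:** both final camera views showed all four jars standing upright, the arm well clear and the gripper open. I judged the jars upright and still by eye and did not measure them.
- **Tip box:** the arm never went near it at low height. Its detected position moved about 2 pixels (roughly 5 mm), which I put down to detector noise because the box looks unmoved in the pictures.
- **Checks that failed:** two mid-task checks gave bad readings. In one the arm hid the jars. In the other, the white-cap detection also picked up the bright rail and reported white 19 mm off. A tighter measurement later gave the 0.9 mm above, and the pictures agree with it.

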